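Load a filter capsule into the spring-loaded test holder

TASK

Load the filter capsule that has a collar half-way up between its body and its neck (not the straight one without a collar, nor the low one with the wide disc foot) into the square spring-loaded holder, neck upwards. Push it down against the spring until the four catches snap over its collar, then let go so that it stays latched.

Things in the scene. Friction and masses are not known exactly. Their poses are not given: they have to be found in the camera images.
- capsule_center (a point): Middle (on the axis, 52 mm above the foot) of the capsule to load: plastic, round, upright, 80 g, 104 mm tall, z up. From the foot: white body 32 mm dia to 40 mm; collar 46 mm dia, 40 to 48 mm (cone under it); grey neck 24 mm dia, 48 to 104 mm, to grip. Others near it have the same neck: a straight one with no collar, a low one on a 72 mm disc.
- holder_mouth (a point): Centre of the open top of the fixed holder, at rim height, 110 mm above the table; z up, x and y square to its walls. Grey square head 104 mm wide on a column with a black 130 mm base; bore 62 mm square. Inside, a capsule first rests on a sprung plate 36 mm below the rim (neck top then 68 mm above it). Push while gripping the neck: pushed loose, it may lean.
- catch_level (a point): On the holder's axis, 22 mm below the rim: level of the undersides of four black sprung catches, one mid-wall each, 24 mm wide, 38 mm between opposite tips, sloping up to the rim. A collar pushed down forces them out (1 to 4 N each); they snap over it once its top is below this: neck top 34 mm above the rim. Push to 28 mm to be sure; it bottoms at 24 mm.
- follower (a joint): Travel of the sprung follower plate, m: 0 at its upper stop, grows as it is pushed down, 0.044 at the bottom. Spring 3 N at 0, rising 0.2 N per mm to 12 N; with the catches the whole push stays under 25 N. About 0.034 with the capsule latched and released.

How it is judged:
At the end, for the whole second after the job is handed in: The collared capsule stays latched in the holder with nothing holding it: the follower pressed down more than 30 mm, the capsule's centre more than 12 mm below the rim and within 15 mm of the bore's axis, neck up, within 20 degrees of upright, at rest (value of joint follower above 0.03 m and horizontal distance between capsule_center and holder_mouth below 0.015 m and z of capsule_center in the frame of holder_mouth below -0.012 m and angle between capsule_center's own z axis and vertical below 0.35 rad and velocity of joint follower between -0.01 and 0.01 m/s); the robot touches nothing.
It also fails if it takes over 42 s, if anything falls off the work surface, if the arm or the gripper's body presses on something with over 40 N, if the wrist force passes 120 N, or if a joint passes its speed limit or range.

ROBOT

A 7-joint arm with a two-finger parallel gripper is mounted at the origin on the work surface. World frame = base frame: x ahead of the robot, y to its left, z up, the work surface at z = 0. Lengths are in m, angles in rad, forces in N, time in s.
With the tool pointing down it reaches from about 0.4 to 0.875 m from the base axis. Payload 19.3 kg.
Tool frame: the origin (TCP) lies midway between the tips of the shut fingers; the grasp point (between the pads) lies 19 mm behind it; z points along the fingers, y is the direction in which the jaws open and shut (so a half turn about z gives the same grasp; the last joint's range is limited). The gripper opens to 85 mm and grips with 20 to 120 N. Pads are 22 mm wide; open, the fingers measure 114 mm over their backs; the gripper's body (76 mm by 85 mm) begins 54 mm behind the grasp point. The pads swing forward as they close: fully open they stand 13 mm farther back than shut.
Start: joints at [-1.279, 0.521, -0.036, 1.599, 0.021, 1.021, -0.113], TCP at [0.221, 0.585, 0.231] pointing down, gripper open.
Joint ranges: [-2.91, 2.91], [-0.3, 2.13], [-1.5, 1.42], [0.17, 2.43], [-1.26, 4.41], [0.16, 1.93], [-2.52, 2.52]. Speed limits (rad/s): [1.89, 1.89, 2.39, 2.39, 3.01, 3.01, 3.01].

INTERFACE

Orientations are given as a 3x3 rotation matrix whose columns are the frame's x, y, z axes.
In Python, from workcell import ctrl, imaging, hand_in gives the robot as it stands.
- The arm moves only by the tool apply_moves, never from a script. Its argument "commands" is a list of rows, each an object of numbers: "grip": the closure, from -1 (fully open) to 1 (shut); "dx", "dy", "dz": the shift along the tool's x, y, z scaled (see below); "ax", "ay", "az": the turn, a rotation vector about the tool's x, y, z scaled (see below). In form: [{"grip": .., "dx": .., "dy": .., "dz": .., "ax": .., "ay": .., "az": ..}, ...]. A call has 1 to 8 rows; each row is the pose to reach, as a shift and turn from the pose commanded when the call began, along the tool's axes at that moment, turning the shorter way round; what a row does not reach only later rows make up. The controller multiplies each number of a shift by 200 mm and each number of a turn by 360 degrees. A row lasts 1/8 s, in which the tool goes at most 62.5 mm and 10.7 degrees, less where a joint would pass 70% of its speed; a pose out of reach is approached as far as the arm can. A call with a number of a shift or a turn outside -1 to 1 is refused whole. A call with a gripper value outside its range is refused whole. The fingers move at their own pace and stop on an object; "newtons" is the grip in N (left out, the last holds). Time passes only in rows, so rows that repeat a pose let the fingers close. It gives the time, the measured TCP pose, the force and the opening at its end, in the units of the state.
- ctrl.get_state(): the state, without advancing time (a new reading comes with each control period).
- imaging.read_camera(name): name is "side" or "top"; returns the picture (420x560x3 uint8, blue, green, red); there is no depth.
- imaging.get_calibration(name): a dict with "K" (3x3 intrinsics, pixels), "dist" ([k1, k2, p1, p2, k3] as OpenCV has them; the pictures are not rectified), "world_from_camera" (4x4, takes a point from camera to world coordinates). Camera axes: x right, y up, looking along -z (the intrinsics and any distortion apply to the point x, -y, -z); pixel columns grow to the right and rows downward; lengths in m; the calibration is good to about 2 mm. A picture is of the moment at which its call begins. get_calibration takes no time and is no camera call.
- hand_in(): hands the job in, once; it reports no verdict.
The state is a dict: "time": time; "joint_pos": joint angles; "qvel": joint speeds; "joint_torque": joint torques, N m; "ee_pos": TCP position; "orientation": TCP orientation; "ft_force": force on the tool from outside, world axes, zero at the start; "torque": the same for the moment, N m; "gripper_width": opening from 0.0 (shut) to 1.0 (fully open).
Only numpy, scipy, OpenCV 4.12 (cv2) and the standard library are available. Lean on these libraries where they do the work, as an engineer would, in place of code of your own. Each camera call takes 0.05 s, during which the arm holds its last target.

## Working session

There is one attempt and no reset: what is moved stays moved. The work goes in short steps, Python scripts to look and compute and a tool call to move; the robot and the scene stay as the last step left them, time stands still between calls to the robot, and variables do not carry over. Pictures are saved under pics/ and viewed, and the job is handed in when it is done.

Besides the shell and the picture viewer there is one more tool, called after ">>>" as name(argument=value, ...) on one line, values as JSON. apply_moves: Moves the arm, as the interface text tells. Shifts and turns lie within -1 to 1; 1 stands for 200 mm of shift or 360 degrees of turn. Its arguments: {"type":"object","properties":{"commands":{"type":"array","items":{"type":"object","properties":{"grip":{"type":"number"},"dx":{"type":"number"},"dy":{"type":"number"},"dz":{"type":"number"},"ax":{"type":"number"},"ay":{"type":"number"},"az":{"type":"number"}}}},"newtons":{"type":"number"}},"required":["commands"]}

```bash
mkdir -p pics; python3 - <<'E'
from workcell import ctrl, imaging
import cv2
for n in ("side","top"):
    cv2.imwrite(f"pics/{n}0.png", imaging.read_camera(n))
    c=imaging.get_calibration(n); print(n,c)
s=ctrl.get_state(); print(s)
E
```

```text
side {'K': array([[416.0145233 ,   0.        , 278.70628314],
       [  0.        , 416.0145233 , 212.3188712 ],
       [  0.        ,   0.        ,   1.        ]]), 'dist': array([-0.01926282,  0.        ,  0.        ,  0.        ,  0.        ]), 'world_from_camera': array([[ 0.99916951,  0.00234571, -0.04067897,  0.49331001],
       [-0.03722854,  0.4583562 , -0.88798853, -0.64592518],
       [ 0.01656249,  0.88876549,  0.45806287,  0.47036849],
       [ 0.        ,  0.        ,  0.        ,  1.        ]])}
top {'K': array([[485.28484918,   0.        , 282.29707232],
       [  0.        , 485.28484918, 204.10520866],
       [  0.        ,   0.        ,   1.        ]]), 'dist': array([-0.15145859,  0.        ,  0.        ,  0.        ,  0.        ]), 'world_from_camera': array([[ 3.38965675e-03,  9.86592985e-01, -1.63164921e-01,
         3.79521103e-01],
       [-9.99971718e-01,  4.43960122e-03,  6.07065859e-03,
        -5.31598191e-04],
       [ 6.71365637e-03,  1.63139729e-01,  9.86580131e-01,
         1.16056575e+00],
       [ 0.00000000e+00,  0.00000000e+00,  0.00000000e+00,
         1.00000000e+00]])}
{'time': 0.1, 'joint_pos': array([-1.2791894 ,  0.52197966, -0.0363461 ,  1.59994604,  0.02120384,
        1.02108969, -0.11281434]), 'qvel': array([ 0.00045735, -0.00065485,  0.00081434, -0.00071055, -0.00054159,
       -0.00026726,  0.0002593 ]), 'joint_torque': array([ 2.67224568e-03, -9.28484631e+01,  1.98341690e+00, -3.70533693e+01,
        1.80494314e-02,  5.34697931e-03, -1.41539269e-05]), 'ee_pos': array([0.22114381, 0.58424695, 0.23076911]), 'orientation': array([[-9.35256220e-01,  3.53971342e-01, -3.04729004e-04],
       [ 3.53971467e-01,  9.35255696e-01, -9.91917917e-04],
       [-6.61109795e-05, -1.03556277e-03, -9.99999462e-01]]), 'ft_force': array([-0.06717386,  0.63445601, -0.66837481]), 'torque': array([-0.01338091, -0.03913509,  0.00216252]), 'gripper_width': 1.0019687223712075}
```

View pics/side0.png

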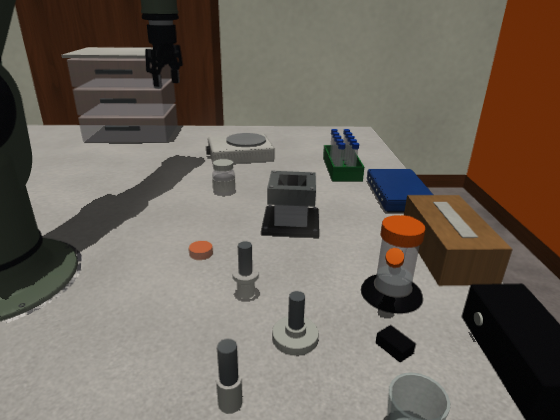

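View pics/top0.png

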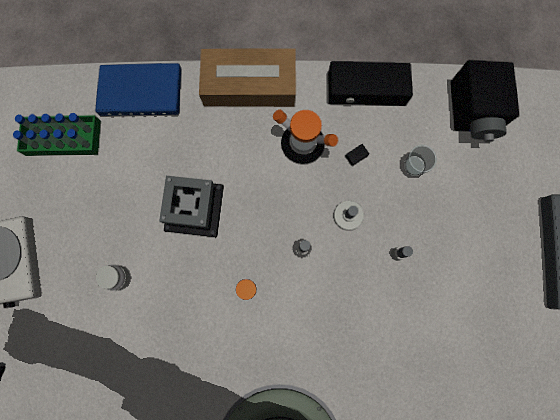

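The side view shows three capsules. The collared one is at about (245,272), the disc-footed one at (296,325) and the straight one at (229,375). The holder is at (292,195). In the top view the collared capsule is at about (302,247) and the holder head at (187,202). I'll zoom in on those two.

```bash
python3 - <<'E'
import cv2,numpy as np
a=cv2.imread("pics/side0.png");b=cv2.imread("pics/top0.png")
A=lambda im,x,y,w,h,s:cv2.resize(im[y:y+h,x:x+w],(w*s,h*s),interpolation=cv2.INTER_CUBIC)
cv2.imwrite("pics/z1.png",np.hstack([A(a,215,230,65,80,6),A(b,270,215,65,80,6)]))
cv2.imwrite("pics/z2.png",np.hstack([A(a,255,160,75,80,5),A(b,152,165,75,80,5)]))
E
```

```text
(no output)
```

View pics/z1.png

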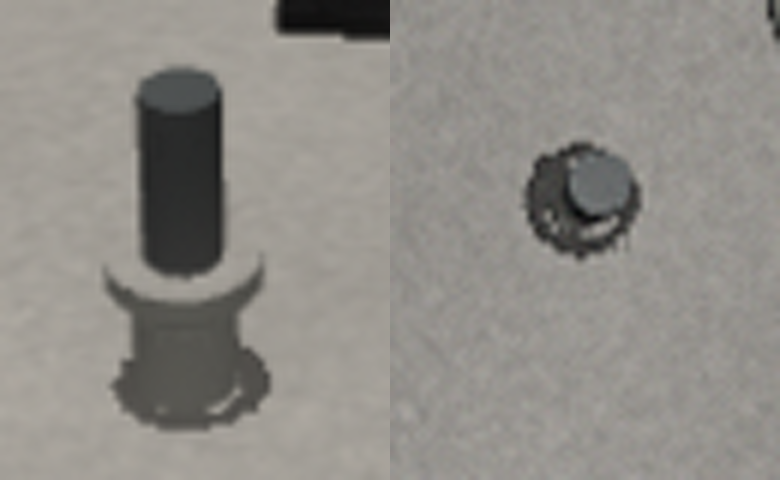

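View pics/z2.png

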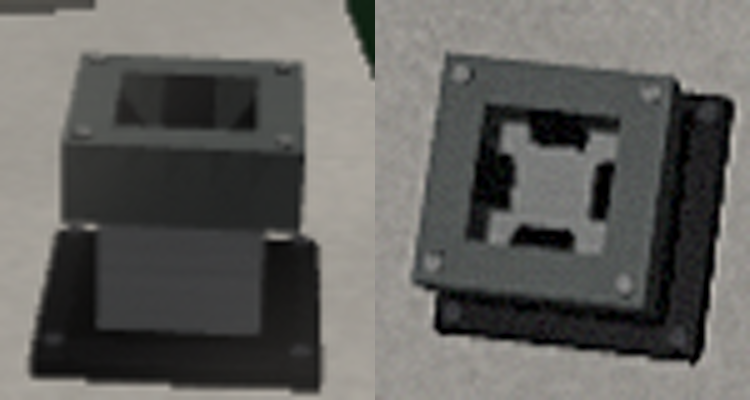

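```bash
cat > h.py <<'E'
import cv2,numpy as np
from workcell import imaging
def ray(n,uv):
    c=imaging.get_calibration(n);T=c["world_from_camera"]
    p=cv2.undistortPoints(np.array(uv,float).reshape(-1,1,2),c["K"],c["dist"])[:,0]
    d=np.c_[p[:,0],-p[:,1],-np.ones(len(p))]@T[:3,:3].T
    return T[:3,3],d
def atz(n,uv,z):
    o,d=ray(n,uv);return o+d*((z-o[2])/d[:,2])[:,None]
def proj(n,P):
    c=imaging.get_calibration(n);T=np.linalg.inv(c["world_from_camera"])
    q=np.atleast_2d(P)@T[:3,:3].T+T[:3,3]
    return cv2.projectPoints(q*[1,-1,-1],np.zeros(3),np.zeros(3),c["K"],c["dist"])[0][:,0]
def tri(u1,u2):
    o1,d1=ray("side",[u1]);o2,d2=ray("top",[u2]);d1=d1[0];d2=d2[0]
    s=np.linalg.lstsq(np.c_[d1,-d2],o2-o1,rcond=None)[0]
    a=o1+s[0]*d1;b=o2+s[1]*d2
    return (a+b)/2,np.linalg.norm(a-b)
E
python3 - <<'E'
from h import *
z=lambda L,x,y,s:(np.array(L)+.5)/s-.5+[x,y]
print("neck top z=.104 side",atz("side",z([[179,91]],215,230,6),.104),"top",atz("top",z([[211,184]],270,215,6),.104))
print(tri(z([179,91],215,230,6),z([211,184],270,215,6)))
def sq(n,c):
    P=atz(n,c,.11);print(n,P.round(4).tolist(),"mean",P.mean(0),"sides",np.linalg.norm(P-np.roll(P,-1,0),axis=1),
     "ang",np.degrees(np.arctan2(*(np.roll(P,-1,0)-P)[:,[1,0]].T)))
sq("top",z([[71,53],[304,77],[285,310],[38,283]],152,165,5))
sq("top",z([[109,103],[246,118],[229,255],[91,240]],152,165,5))
sq("side",z([[80,52],[304,63],[303,152],[62,140]],255,160,5))
E
```

```text
neck top z=.104 side [[ 0.46429049 -0.05325835  0.104     ]] top [[ 0.46356624 -0.05628986  0.104     ]]
(array([ 0.46393102, -0.05615347,  0.10572318]), np.float64(0.0010050471714405566))
top [[0.6175, 0.2535, 0.11], [0.6068, 0.1482, 0.11], [0.5028, 0.1538, 0.11], [0.5139, 0.2637, 0.11]] mean [0.56024821 0.20478671 0.11      ] sides [0.10576835 0.10415799 0.11048666 0.10411382] ang [-95.84651519 176.95395934  84.19474383  -5.64252699]
top [[0.5948, 0.2352, 0.11], [0.5881, 0.1735, 0.11], [0.5269, 0.1791, 0.11], [0.5332, 0.2407, 0.11]] mean [0.56074468 0.20716345 0.11      ] sides [0.06204683 0.06152577 0.06192627 0.06183506] ang [-96.13575346 174.76777107  84.14857374  -5.1243232 ]
side [[0.5143, 0.2701, 0.11], [0.6187, 0.2567, 0.11], [0.6065, 0.1554, 0.11], [0.5046, 0.1679, 0.11]] mean [0.56103826 0.2125515  0.11      ] sides [0.10526923 0.10200634 0.10270219 0.10265855] ang [ -7.32759239 -96.86481458 173.00684037  84.56627871]
```

>>> apply_moves(commands=[{"dx": -0.19,"dy": -0.21,"grip": -1},{"dx": -0.38,"dy": -0.43,"grip": -1},{"dx": -0.57,"dy": -0.64,"grip": -1},{"dx": -0.755,"dy": -0.855,"grip": -1},{"dx": -0.755,"dy": -0.855,"grip": -1}], newtons=70)

```text
validation failed for argument at $.co...
```

>>> apply_moves(commands=[{"grip": -1,"dx": -0.19,"dy": -0.21,"dz": 0,"ax": 0,"ay": 0,"az": 0},{"grip": -1,"dx": -0.38,"dy": -0.43,"dz": 0,"ax": 0,"ay": 0,"az": 0},{"grip": -1,"dx": -0.57,"dy": -0.64,"dz": 0,"ax": 0,"ay": 0,"az": 0},{"grip": -1,"dx": -0.755,"dy": -0.855,"dz": 0,"ax": 0,"ay": 0,"az": 0},{"grip": -1,"dx": -0.755,"dy": -0.855,"dz": 0,"ax": 0,"ay": 0,"az": 0}], newtons=70)

```text
time: 0.72
ee_pos: [0.3035, 0.3676, 0.2315]
orientation: [[-0.933, 0.359, 0.0], [0.359, 0.933, -0.001], [-0.001, -0.001, -1.0]]
ft_force: [-0.2, 0.2, -0.2]
gripper_width: 1.0
```

>>> apply_moves(commands=[{"grip": -1,"dx": -0.19,"dy": -0.21,"dz": 0,"ax": 0,"ay": 0,"az": 0},{"grip": -1,"dx": -0.38,"dy": -0.43,"dz": 0,"ax": 0,"ay": 0,"az": 0},{"grip": -1,"dx": -0.57,"dy": -0.64,"dz": 0,"ax": 0,"ay": 0,"az": -0.028},{"grip": -1,"dx": -0.755,"dy": -0.855,"dz": 0,"ax": 0,"ay": 0,"az": -0.0576},{"grip": -1,"dx": -0.755,"dy": -0.855,"dz": 0,"ax": 0,"ay": 0,"az": -0.0576},{"grip": -1,"dx": -0.755,"dy": -0.855,"dz": 0,"ax": 0,"ay": 0,"az": -0.0576}])

```text
time: 1.48
ee_pos: [0.3829, 0.1574, 0.2313]
orientation: [[-1.0, 0.002, -0.0], [0.002, 1.0, -0.0], [0.0, -0.0, -1.0]]
ft_force: [-0.3, 1.0, 0.2]
gripper_width: 1.002
```

>>> apply_moves(commands=[{"grip": -1,"dx": -0.1,"dy": -0.25,"dz": 0,"ax": 0,"ay": 0,"az": 0},{"grip": -1,"dx": -0.2,"dy": -0.5,"dz": 0,"ax": 0,"ay": 0,"az": 0},{"grip": -1,"dx": -0.3,"dy": -0.75,"dz": 0.1,"ax": 0,"ay": 0,"az": 0},{"grip": -1,"dx": -0.4,"dy": -1,"dz": 0.3,"ax": 0,"ay": 0,"az": 0},{"grip": -1,"dx": -0.4,"dy": -1,"dz": 0.4,"ax": 0,"ay": 0,"az": 0},{"grip": -1,"dx": -0.4,"dy": -1,"dz": 0.4,"ax": 0,"ay": 0,"az": 0}])

```text
time: 2.22
ee_pos: [0.4621, -0.0413, 0.15]
orientation: [[-1.0, 0.001, -0.003], [0.001, 1.0, -0.0], [0.003, -0.0, -1.0]]
ft_force: [-0.4, 1.0, 0.7]
gripper_width: 0.999
```

```bash
python3 - <<'E'
from h import *
from workcell import ctrl
a=imaging.read_camera("side");b=imaging.read_camera("top")
s=ctrl.get_state();p=s["ee_pos"];print(p)
for n in("side","top"):
    q=proj(n,[p,p+[0,0,-.027]]);print(n,q)
A=lambda im,x,y,w,h,s:cv2.resize(im[y:y+h,x:x+w],(w*s,h*s),interpolation=cv2.INTER_CUBIC)
cv2.imwrite("pics/s1.png",np.hstack([A(a,195,190,100,130,4),A(b,255,190,100,130,4)]))
E
```

```text
[ 0.46297157 -0.040866    0.15180695]
side [[243.26025518 215.89613576]
 [243.62483057 230.2074449 ]]
top [[298.55385042 243.6936929 ]
 [298.05022259 244.73515681]]
```

View pics/s1.png

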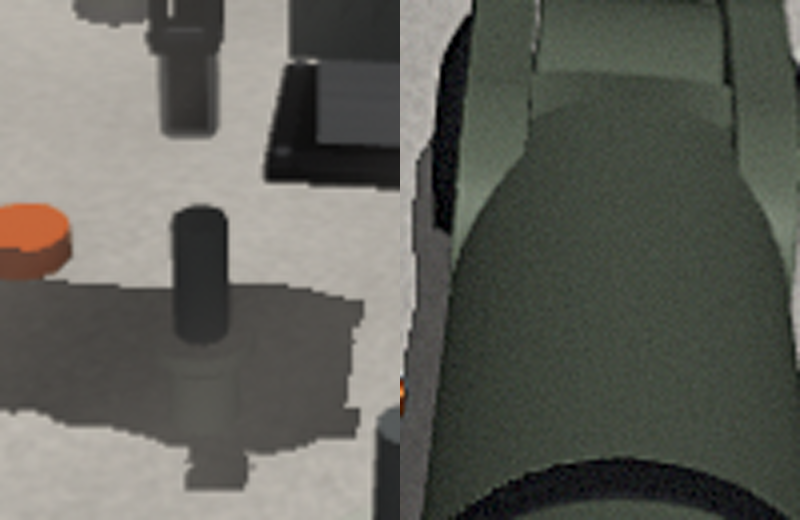

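The side view shows the open near finger at crop (189,135), above the neck top at (200,213). The arm blocks the top view. I'll check the x alignment using the finger.

```bash
python3 - <<'E'
from h import *
u=(189+.5)/4-.5+195; v=(130)/4+190
o,d=ray("side",[[u,v]]);d=d[0]
for y in(-.0841,-.09,-.098):
    print(y,(o+d*(y-o[1])/d[1]))
v=(200.5)/4-.5+195
o,d=ray("side",[[v,245.2]]);d=d[0]; print((o+d*(-.056-o[1])/d[1]))
E
```

```text
-0.0841 [ 0.46276117 -0.0841      0.16312179]
-0.09 [ 0.46308197 -0.09        0.16634834]
-0.098 [ 0.46351697 -0.098       0.17072332]
[ 0.4647509  -0.056       0.10481726]
```

>>> apply_moves(commands=[{"grip": -1,"dx": -0.0075,"dy": -0.074,"dz": 0,"ax": 0,"ay": 0,"az": 0},{"grip": -1,"dx": -0.0075,"dy": -0.074,"dz": 0.12,"ax": 0,"ay": 0,"az": 0},{"grip": -1,"dx": -0.0075,"dy": -0.074,"dz": 0.24,"ax": 0,"ay": 0,"az": 0},{"grip": -1,"dx": -0.0075,"dy": -0.074,"dz": 0.35,"ax": 0,"ay": 0,"az": 0},{"grip": -1,"dx": -0.0075,"dy": -0.074,"dz": 0.35,"ax": 0,"ay": 0,"az": 0},{"grip": -1,"dx": -0.0075,"dy": -0.074,"dz": 0.35,"ax": 0,"ay": 0,"az": 0}])

```text
time: 3.08
ee_pos: [0.4647, -0.0573, 0.0824]
orientation: [[-1.0, 0.0, 0.001], [0.0, 1.0, -0.0], [-0.001, -0.0, -1.0]]
ft_force: [-0.3, -0.8, 0.6]
gripper_width: 1.001
```

```bash
python3 - <<'E'
from h import *
from workcell import ctrl
a=imaging.read_camera("side")
s=ctrl.get_state();print(s["ee_pos"],s["ft_force"])
A=lambda im,x,y,w,h,s:cv2.resize(im[y:y+h,x:x+w],(w*s,h*s),interpolation=cv2.INTER_CUBIC)
cv2.imwrite("pics/s2.png",A(a,195,200,100,120,5))
E
```

```text
[ 0.46477528 -0.05719415  0.0824331 ] [-0.39613093  0.42819108 -0.42380058]
```

View pics/s2.png

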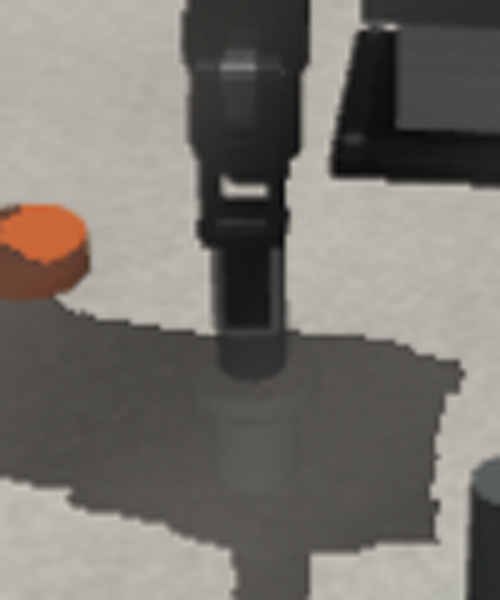

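The near finger (crop x about 249) lines up with the neck (about 251) and sits above the collar. Closing the gripper now.

>>> apply_moves(commands=[{"grip": 1,"dx": 0,"dy": 0,"dz": 0,"ax": 0,"ay": 0,"az": 0},{"grip": 1,"dx": 0,"dy": 0,"dz": 0,"ax": 0,"ay": 0,"az": 0},{"grip": 1,"dx": 0,"dy": 0,"dz": 0,"ax": 0,"ay": 0,"az": 0},{"grip": 1,"dx": 0,"dy": 0,"dz": 0,"ax": 0,"ay": 0,"az": 0},{"grip": 1,"dx": 0,"dy": 0,"dz": 0,"ax": 0,"ay": 0,"az": 0},{"grip": 1,"dx": 0,"dy": 0,"dz": 0,"ax": 0,"ay": 0,"az": 0}], newtons=80)

```text
time: 3.88
ee_pos: [0.4645, -0.0567, 0.0816]
orientation: [[-1.0, -0.0, 0.001], [-0.0, 1.0, 0.0], [-0.001, 0.0, -1.0]]
ft_force: [-0.9, 3.4, 8.2]
gripper_width: 0.248
```

```bash
python3 - <<'E'
from h import *
from workcell import ctrl
a=imaging.read_camera("side")
s=ctrl.get_state();print(s["ee_pos"],s["ft_force"],s["gripper_width"]*85)
A=lambda im,x,y,w,h,s:cv2.resize(im[y:y+h,x:x+w],(w*s,h*s),interpolation=cv2.INTER_CUBIC)
cv2.imwrite("pics/s3.png",A(a,195,200,100,120,5))
E
```

```text
[ 0.46449152 -0.0567038   0.08164037] [-1.05911034  2.64888712  7.87961042] 21.591178617584593
```

View pics/s3.png

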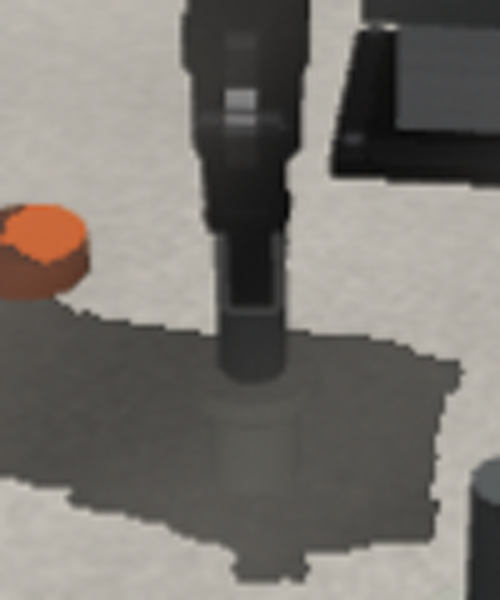

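Gripped: the opening is about 21.6–24 mm. Lifting straight up next.

>>> apply_moves(commands=[{"grip": 1,"dx": 0,"dy": 0,"dz": -0.15,"ax": 0,"ay": 0,"az": 0},{"grip": 1,"dx": 0,"dy": 0,"dz": -0.35,"ax": 0,"ay": 0,"az": 0},{"grip": 1,"dx": 0,"dy": 0,"dz": -0.55,"ax": 0,"ay": 0,"az": 0},{"grip": 1,"dx": 0,"dy": 0.1,"dz": -0.7,"ax": 0,"ay": 0,"az": 0},{"grip": 1,"dx": -0.1,"dy": 0.3,"dz": -0.75,"ax": 0,"ay": 0,"az": 0},{"grip": 1,"dx": -0.2,"dy": 0.5,"dz": -0.75,"ax": 0,"ay": 0,"az": 0},{"grip": 1,"dx": -0.2,"dy": 0.5,"dz": -0.75,"ax": 0,"ay": 0,"az": 0},{"grip": 1,"dx": -0.2,"dy": 0.5,"dz": -0.75,"ax": 0,"ay": 0,"az": 0}])

```text
time: 4.92
ee_pos: [0.5037, 0.0426, 0.2311]
orientation: [[-1.0, -0.0, -0.001], [-0.0, 1.0, -0.0], [0.001, -0.0, -1.0]]
ft_force: [-1.4, -0.2, -1.4]
gripper_width: 0.25
```

```bash
python3 - <<'E'
from h import *
from workcell import ctrl
a=imaging.read_camera("side")
s=ctrl.get_state();p=s["ee_pos"];print(p,s["ft_force"],s["gripper_width"]*85)
print(proj("side",[p,p+[0,0,-.0816],p+[0,0,-.0336]]))
A=lambda im,x,y,w,h,s:cv2.resize(im[y:y+h,x:x+w],(w*s,h*s),interpolation=cv2.INTER_CUBIC)
cv2.imwrite("pics/s4.png",A(a,210,110,110,110,5))
E
```

```text
[0.50372445 0.04219022 0.23113258] [ 0.21713068  0.02794282 -0.73680798] 21.416222601963266
[[267.64811125 153.03053026]
 [267.44801096 195.71112798]
 [267.56272178 171.12379116]]
```

View pics/s4.png

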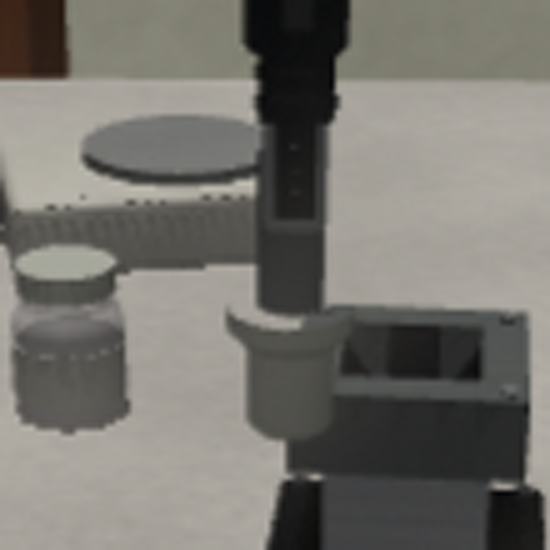

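The capsule hangs upright under the gripper. The foot is at about (267.4,195.2), against a predicted (267.4,195.7), so it hasn't slipped. I'll move it over the holder at (0.561,0.207).

>>> apply_moves(commands=[{"grip": 1,"dx": -0.07,"dy": 0.2,"dz": 0,"ax": 0,"ay": 0,"az": 0},{"grip": 1,"dx": -0.14,"dy": 0.4,"dz": 0,"ax": 0,"ay": 0,"az": 0},{"grip": 1,"dx": -0.21,"dy": 0.6,"dz": 0,"ax": 0,"ay": 0,"az": 0},{"grip": 1,"dx": -0.286,"dy": 0.824,"dz": 0,"ax": 0,"ay": 0,"az": 0},{"grip": 1,"dx": -0.286,"dy": 0.824,"dz": 0.1,"ax": 0,"ay": 0,"az": 0},{"grip": 1,"dx": -0.286,"dy": 0.824,"dz": 0.15,"ax": 0,"ay": 0,"az": 0},{"grip": 1,"dx": -0.286,"dy": 0.824,"dz": 0.15,"ax": 0,"ay": 0,"az": 0}])

```text
time: 5.85
ee_pos: [0.5611, 0.2065, 0.201]
orientation: [[-1.0, 0.001, -0.001], [0.001, 1.0, -0.001], [0.001, -0.001, -1.0]]
ft_force: [0.3, 0.5, -1.3]
gripper_width: 0.251
```

```bash
python3 - <<'E'
from h import *
from workcell import ctrl
a=imaging.read_camera("side");b=imaging.read_camera("top")
s=ctrl.get_state();p=s["ee_pos"];print(p,s["ft_force"],s["gripper_width"]*85)
f=p+[0,0,-.0816]
print(f,proj("side",[f,p]))
A=lambda im,x,y,w,h,s:cv2.resize(im[y:y+h,x:x+w],(w*s,h*s),interpolation=cv2.INTER_CUBIC)
cv2.imwrite("pics/s5.png",np.hstack([A(a,245,120,80,110,5),A(b,145,140,80,110,5)]))
E
```

```text
[0.56159301 0.20697974 0.20192733] [ 0.19164275 -1.00289483 -0.3704109 ] 21.52627083122758
[0.56159301 0.20697974 0.12032733] [[292.5681319  176.17346841]
 [293.78486252 140.51624522]]
```

View pics/s5.png

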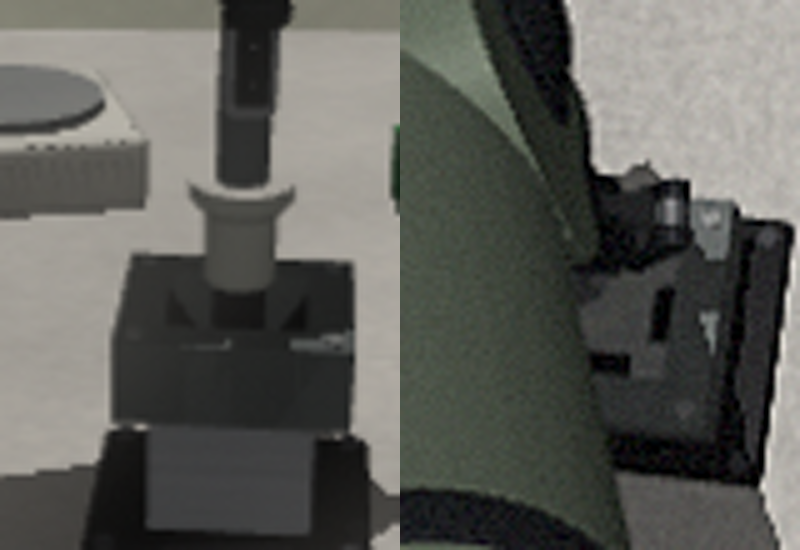

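The capsule is centred over the opening: crop x is about 240 for the capsule and 238 for the bore. I'll lower it onto the sprung plate and watch the force.

>>> apply_moves(commands=[{"grip": 1,"dx": 0,"dy": 0,"dz": 0.05,"ax": 0,"ay": 0,"az": 0},{"grip": 1,"dx": 0,"dy": 0,"dz": 0.1,"ax": 0,"ay": 0,"az": 0},{"grip": 1,"dx": 0,"dy": 0,"dz": 0.15,"ax": 0,"ay": 0,"az": 0},{"grip": 1,"dx": 0,"dy": 0,"dz": 0.19,"ax": 0,"ay": 0,"az": 0},{"grip": 1,"dx": 0,"dy": 0,"dz": 0.21,"ax": 0,"ay": 0,"az": 0},{"grip": 1,"dx": 0,"dy": 0,"dz": 0.21,"ax": 0,"ay": 0,"az": 0}], newtons=110)

```text
time: 6.7
ee_pos: [0.5613, 0.2077, 0.1591]
orientation: [[-1.0, -0.0, -0.0], [-0.0, 1.0, -0.0], [0.0, -0.0, -1.0]]
ft_force: [0.7, -0.5, -0.0]
gripper_width: 0.244
```

>>> apply_moves(commands=[{"grip": 1,"dx": 0,"dy": 0,"dz": 0.03,"ax": 0,"ay": 0,"az": 0},{"grip": 1,"dx": 0,"dy": 0,"dz": 0.05,"ax": 0,"ay": 0,"az": 0},{"grip": 1,"dx": 0,"dy": 0,"dz": 0.07,"ax": 0,"ay": 0,"az": 0},{"grip": 1,"dx": 0,"dy": 0,"dz": 0.09,"ax": 0,"ay": 0,"az": 0},{"grip": 1,"dx": 0,"dy": 0,"dz": 0.09,"ax": 0,"ay": 0,"az": 0},{"grip": 1,"dx": 0,"dy": 0,"dz": 0.09,"ax": 0,"ay": 0,"az": 0}])

```text
time: 7.45
ee_pos: [0.5615, 0.2079, 0.1415]
orientation: [[-1.0, -0.0, 0.0], [-0.0, 1.0, 0.0], [-0.0, 0.0, -1.0]]
ft_force: [1.3, 0.7, 4.6]
gripper_width: 0.241
```

```bash
python3 - <<'E'
from h import *
from workcell import ctrl
a=imaging.read_camera("side")
s=ctrl.get_state();p=s["ee_pos"];print(p,s["ft_force"],s["torque"])
A=lambda im,x,y,w,h,s:cv2.resize(im[y:y+h,x:x+w],(w*s,h*s),interpolation=cv2.INTER_CUBIC)
cv2.imwrite("pics/s6.png",A(a,245,120,90,110,5))
E
```

```text
[0.56144946 0.20789545 0.14150493] [1.3112117  2.03845375 4.33764362] [ 0.39589483 -0.24113154 -0.02330758]
```

View pics/s6.png

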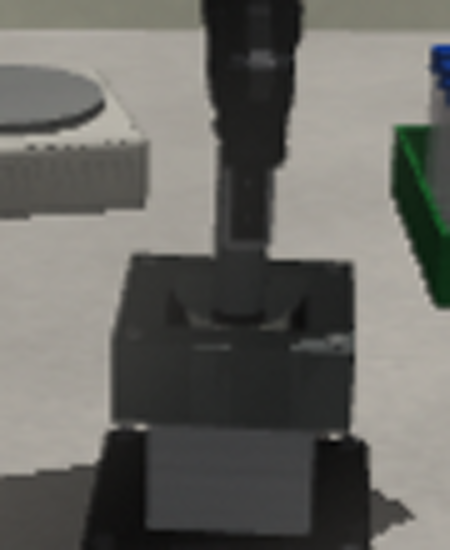

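>>> apply_moves(commands=[{"grip": 1,"dx": 0,"dy": 0,"dz": 0.02,"ax": 0,"ay": 0,"az": 0},{"grip": 1,"dx": 0,"dy": 0,"dz": 0.045,"ax": 0,"ay": 0,"az": 0},{"grip": 1,"dx": 0,"dy": 0,"dz": 0.07,"ax": 0,"ay": 0,"az": 0},{"grip": 1,"dx": 0,"dy": 0,"dz": 0.095,"ax": 0,"ay": 0,"az": 0},{"grip": 1,"dx": 0,"dy": 0,"dz": 0.115,"ax": 0,"ay": 0,"az": 0},{"grip": 1,"dx": 0,"dy": 0,"dz": 0.135,"ax": 0,"ay": 0,"az": 0},{"grip": 1,"dx": 0,"dy": 0,"dz": 0.135,"ax": 0,"ay": 0,"az": 0},{"grip": 1,"dx": 0,"dy": 0,"dz": 0.135,"ax": 0,"ay": 0,"az": 0}])

```text
time: 8.5
ee_pos: [0.5617, 0.2079, 0.1148]
orientation: [[-1.0, -0.0, 0.001], [-0.0, 1.0, 0.0], [-0.001, 0.0, -1.0]]
ft_force: [0.4, 1.3, 9.8]
gripper_width: 0.241
```

```bash
python3 - <<'E'
from h import *
from workcell import ctrl
a=imaging.read_camera("side")
s=ctrl.get_state();p=s["ee_pos"];print(p,s["ft_force"],s["torque"])
A=lambda im,x,y,w,h,s:cv2.resize(im[y:y+h,x:x+w],(w*s,h*s),interpolation=cv2.INTER_CUBIC)
cv2.imwrite("pics/s7.png",A(a,245,120,90,110,5))
E
```

```text
[0.5616742  0.20792823 0.11479908] [0.02170925 1.56829276 9.30947489] [ 0.26656994 -0.03239154 -0.04619307]
```

View pics/s7.png

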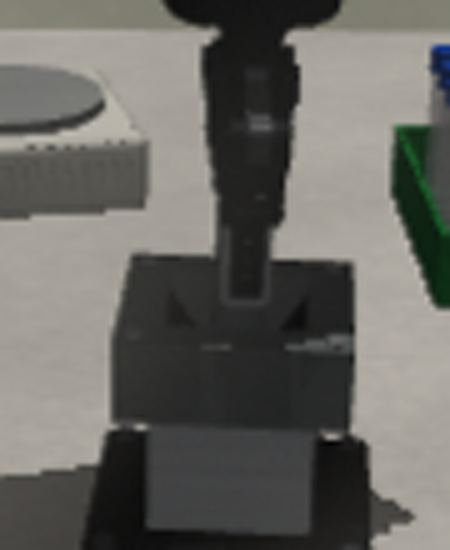

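The push force is 9.8 N, which matches the spring alone at about 40 mm of travel, so the catches look to be over the collar. I'll ease up a few millimetres before letting go.

>>> apply_moves(commands=[{"grip": 1,"dx": 0,"dy": 0,"dz": -0.01,"ax": 0,"ay": 0,"az": 0},{"grip": 1,"dx": 0,"dy": 0,"dz": -0.02,"ax": 0,"ay": 0,"az": 0},{"grip": 1,"dx": 0,"dy": 0,"dz": -0.03,"ax": 0,"ay": 0,"az": 0},{"grip": 1,"dx": 0,"dy": 0,"dz": -0.03,"ax": 0,"ay": 0,"az": 0},{"grip": 1,"dx": 0,"dy": 0,"dz": -0.03,"ax": 0,"ay": 0,"az": 0}])

```text
time: 9.18
ee_pos: [0.5617, 0.2079, 0.1208]
orientation: [[-1.0, -0.0, 0.001], [-0.0, 1.0, 0.0], [-0.001, 0.0, -1.0]]
ft_force: [0.1, 1.5, 9.1]
gripper_width: 0.243
```

>>> apply_moves(commands=[{"grip": 1,"dx": 0,"dy": 0,"dz": -0.005,"ax": 0,"ay": 0,"az": 0},{"grip": 1,"dx": 0,"dy": 0,"dz": -0.01,"ax": 0,"ay": 0,"az": 0},{"grip": 1,"dx": 0,"dy": 0,"dz": -0.01,"ax": 0,"ay": 0,"az": 0},{"grip": 1,"dx": 0,"dy": 0,"dz": -0.01,"ax": 0,"ay": 0,"az": 0}])

```text
time: 9.68
ee_pos: [0.5612, 0.208, 0.1215]
orientation: [[-1.0, -0.0, -0.0], [-0.0, 1.0, -0.0], [0.0, -0.0, -1.0]]
ft_force: [4.8, 4.6, -11.0]
gripper_width: 0.242
```

The force flipped to −11 N and the tool stopped rising, so the catches are holding the collar. I'll go back down 1.5 mm to unload it, then open.

>>> apply_moves(commands=[{"grip": 1,"dx": 0,"dy": 0,"dz": 0.008,"ax": 0,"ay": 0,"az": 0},{"grip": 1,"dx": 0,"dy": 0,"dz": 0.008,"ax": 0,"ay": 0,"az": 0},{"grip": -1,"dx": 0,"dy": 0,"dz": 0.008,"ax": 0,"ay": 0,"az": 0},{"grip": -1,"dx": 0,"dy": 0,"dz": 0.008,"ax": 0,"ay": 0,"az": 0},{"grip": -1,"dx": 0,"dy": 0,"dz": 0.008,"ax": 0,"ay": 0,"az": 0},{"grip": -1,"dx": 0,"dy": 0,"dz": 0.008,"ax": 0,"ay": 0,"az": 0},{"grip": -1,"dx": 0,"dy": 0,"dz": 0.008,"ax": 0,"ay": 0,"az": 0},{"grip": -1,"dx": 0,"dy": 0,"dz": 0.008,"ax": 0,"ay": 0,"az": 0}], newtons=40)

```text
time: 10.68
ee_pos: [0.5613, 0.2078, 0.1207]
orientation: [[-1.0, -0.0, -0.0], [-0.0, 1.0, -0.0], [0.0, -0.0, -1.0]]
ft_force: [0.4, 0.1, 0.4]
gripper_width: 1.002
```

Open, with no force on the tool. Retracting straight up, then back so the top camera can see the holder.

>>> apply_moves(commands=[{"grip": -1,"dx": 0,"dy": 0,"dz": -0.1,"ax": 0,"ay": 0,"az": 0},{"grip": -1,"dx": 0,"dy": 0,"dz": -0.3,"ax": 0,"ay": 0,"az": 0},{"grip": -1,"dx": 0,"dy": 0,"dz": -0.55,"ax": 0,"ay": 0,"az": 0},{"grip": -1,"dx": 0,"dy": -0.25,"dz": -0.6,"ax": 0,"ay": 0,"az": 0},{"grip": -1,"dx": 0,"dy": -0.5,"dz": -0.6,"ax": 0,"ay": 0,"az": 0},{"grip": -1,"dx": 0,"dy": -0.75,"dz": -0.6,"ax": 0,"ay": 0,"az": 0},{"grip": -1,"dx": 0,"dy": -1,"dz": -0.6,"ax": 0,"ay": 0,"az": 0},{"grip": -1,"dx": 0,"dy": -1,"dz": -0.6,"ax": 0,"ay": 0,"az": 0}])

```text
time: 11.68
ee_pos: [0.5612, 0.0036, 0.241]
orientation: [[-1.0, 0.006, 0.0], [0.006, 1.0, -0.001], [-0.0, -0.001, -1.0]]
ft_force: [0.6, 0.7, 0.4]
gripper_width: 1.001
```

```bash
python3 - <<'E'
from h import *
from workcell import ctrl
a=imaging.read_camera("side");b=imaging.read_camera("top")
s=ctrl.get_state();print(s["ee_pos"],s["ft_force"])
print(proj("side",[[.561,.207,.144]]),proj("top",[[.561,.207,.144]]))
A=lambda im,x,y,w,h,s:cv2.resize(im[y:y+h,x:x+w],(w*s,h*s),interpolation=cv2.INTER_CUBIC)
cv2.imwrite("pics/s8.png",np.hstack([A(a,250,140,80,110,5),A(b,150,150,80,110,5)]))
E
```

```text
[0.56129746 0.00781641 0.24073738] [-0.53541219  0.82362217  0.62954891]
[[292.6401816  166.12242057]] [[182.37720234 197.50191228]]
```

View pics/s8.png

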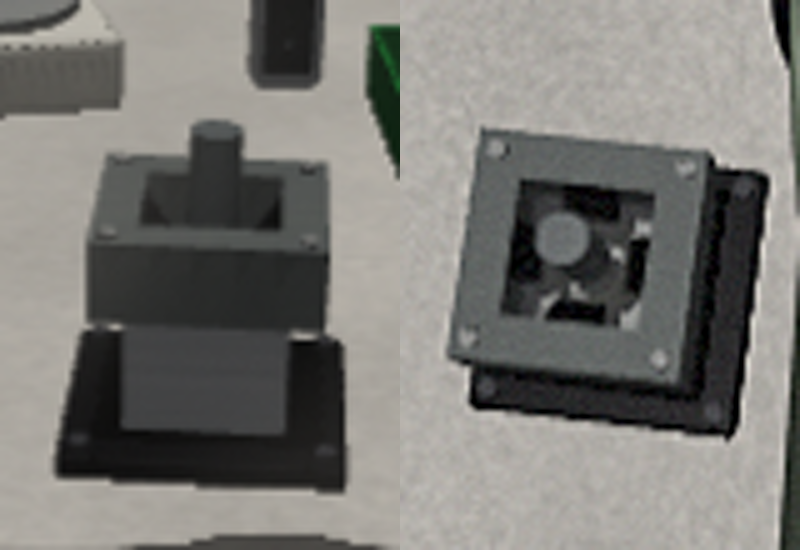

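The neck top is at (293.0,165.6) in the side view and (182.0,197.4) in the top view. For a latched, centred capsule with its neck 34 mm above the rim, I predicted (292.6,166.1) and (182.4,197.5). They agree, and the gripper is clear.

```bash
python3 -c "
from workcell import hand_in; print(hand_in())"
```

```text
the job is handed in; nothing more can be done
None
```

The collared capsule is latched in the holder, neck up, and the job is handed in. The robot clock read about 11.8 s of the 42 s allowed. I gripped it by the neck, lowered it into the bore and pushed until its neck top was about 27 mm above the rim, then released and backed away.

**Latch:** easing back up while still gripping, the wrist force went from +9 N to −11 N and the tool stopped rising. That means the catches were holding the collar.

**Final position:** after release, the neck top was within 1 pixel (about 1–2 mm) of where a latched, centred capsule should show in both cameras. The gripper was open and clear, with almost no force on it.

**What disagreed:**
- The first move call was refused; I then sent every field in each row and it went through.
- The side camera placed the capsule about 3 mm and the holder about 5 mm further along y than the top camera did. I used the top camera's y, and the insertion showed no notable side force.
- I could not read the follower's travel directly, so I inferred it from neck height and push force.

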